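# Swap the modules at the repair bench and wedge the next one tight

### The arm

A 6-joint arm with a two-finger parallel gripper is mounted at the origin on the work surface. World frame = base frame: x ahead of the robot, y to its left, z up, the work surface at z = 0. Lengths are in m, angles in degrees, forces in N, time in s.
With the tool pointing down it reaches from about 0.225 to 0.725 m from the base axis. Payload 3.1 kg.
Tool frame: the origin (TCP) lies on the centre line of the jaws, within the pads' length; the fingertips stand robot.nose_length ahead of it and the grasp point (between the pads) lies 11 mm behind it (robot.nose_length is the distance from the TCP to the fingertips, in m); z points along the fingers, y is the line along which they close (so a half turn about z gives the same grasp; the last joint's range is limited). The gripper opens to 85 mm and grips with 20 to 120 N. Pads are 22 mm wide; open, the fingers measure 114 mm over their backs; the gripper's body (76 mm by 85 mm) begins 54 mm behind the grasp point. The pads swing forward as they close: fully open they stand 13 mm farther back than shut.
Start: joints at [-82.896, 2.75, 5.684, 92.934, 0, 82.678], TCP at [0.131, -0.508, 0.239] pointing down, gripper open.
Joint ranges: [-166.93, 166.93], [-56.73, 111.36], [-69.38, 81.34], [-121.58, 131.49], [-85.45, 84.26], [-180, 180]. Speed limits (degrees/s): [159.86, 159.86, 180, 180, 180, 180].

### API

Orientations are given as [roll, pitch, yaw] about the fixed x, y, z axes, in that order (R = Rz(yaw) Ry(pitch) Rx(roll)).
In Python, from plant import robot, viewer, order gives the robot as it stands.
- The arm moves only by the tool send_rows, never from a script. Its argument "deltas" is a list that holds one entry, the list of rows, each a list of 7 numbers: the opening, from 0 (shut) to 1 (fully open), then the shift along the tool's x, y, z in mm, then the turn, a rotation vector about the tool's x, y, z in degrees. A call has exactly 10 rows; each row shifts and turns the commanded pose from where the row before left it, along the tool's axes as they then stand; what a row does not reach is not made up. A row lasts 1/10 s, in which the tool goes at most 50 mm and 8.59 degrees, less where a joint would pass 70% of its speed; a pose out of reach is approached as far as the arm can. A call is refused whole if a number of a shift passes 50 or a number of a turn 8.59, either way. A call with a gripper value outside its range is refused whole. The fingers move at their own pace and stop on an object; "squeeze" is the grip in N (left out, the last holds). Time passes only in rows, so rows that do not move let the fingers close, or fill a call up. It gives the time, the measured TCP pose, the force, the opening and the grip force at its end, in the units of the state.
- robot.sense(): the state, without advancing time (a new reading comes with each control period).
- viewer.read_camera(name): name is "scene" or "side" or "wrist"; returns a dict with "color" (420x560x3 uint8, red, green, blue), "camera_matrix" (3x3 intrinsics, pixels), "R" (3x3) and "t" (3): a world point X has camera coordinates R X + t; the wrist camera has in their place "hand_eye" (4x4, takes a point from camera to tool coordinates, whose origin is the TCP and whose axes are the flange's). Camera axes: x right, y down, z forward; pixel columns grow to the right and rows downward; lengths in m; the calibration is good to about 2 mm. A picture is of the moment at which its call begins: read the wrist's pose just before it. There is no depth.
- order.sign_off(): hands the job in; it is judged then, once.
The state is a dict: "time": time; "joint_pos": joint angles; "dq": joint speeds; "effort": joint torques, N m; "eef_pos": TCP position; "tool_rot": TCP orientation; "force": force on the tool from outside, world axes, zero at the start; "moment": the same for the moment, N m; "grip_width": finger opening in m; "grip_force": force on a finger pad.
Only numpy, scipy, OpenCV 4.12 (cv2) and the standard library are available. Lean on these libraries where they do the work, as an engineer would, in place of code of your own. Each camera call takes 0.05 s, during which the arm holds its last target. There are 200 camera calls.

### The job

Swap the two circuit modules: the repaired one with the fins, now in the metal clamping holder, goes into the grey plastic cradle, and the coil one from the cradle goes down into the holder, with one of them parked on the empty black rubber pad on the way. Then lock the coil module tight against the holder's straight jaw by sliding the thicker of the two wooden wedges, tip first from the open end and flat on the floor, into the gap beside the slanted wall until it jams. Keep the modules upright, and leave the thin wedge, the solder spool and the small bottle where they are.

Things in the scene. Friction and masses are not known exactly. Their poses are not given: they have to be found in the camera images.
- fin_module: Repaired module, loose, 0.3 kg: black base 84 (x) x 54 (y) x 18 mm high, on its middle an aluminium fin block 46 (x) x 36 (y) mm rising from 18 to 56 mm (grip it across the 36 mm, along y, fingertips above the base). Origin: centre of the underside, z up. Starts in the holder. Either way round is right.
- coil_module: Next module, loose, 0.35 kg: black base 84 (x) x 54 (y) x 18 mm high, on its middle a dark iron core 40 (x) x 36 (y) mm rising from 18 to 56 mm, copper coil bulging 8 mm from its x ends (grip the core across the 36 mm, along y). Origin: centre of the underside, z up. Starts in the cradle. Either way round is right.
- thick_wedge: Thick wedge, loose: x -35 (tail) to +35 mm (tip), 16 high, 24 wide at the tail, 12 at the tip; straight side y = -9, other side slopes from y = +15 to +3. Grip tab 30 (x) x 10 (y) at the origin, up to 53 high. Origin on the underside. In the holder's frame, x axes parallel: enters at about x = -78, y = +30, jams (12 N) at about x = -12, y = +23. Held tight it can bind early: give the last push with the grip loosened.
- thin_wedge: Thin wooden wedge, loose, too thin to jam; leave it alone: 70 mm long, 16 mm high, 14 mm wide at the tail and 6 mm at the tip, same tab 30 x 10 mm to 53 mm high. Origin: on the underside below the tab, tip at +x.
- holder: Metal holder, fixed, slippery. Base plate x -100 to +60, y -58 to +58, 8 mm thick (floor z = 8); walls to z = 24. Straight jaw face y = -40; end stops at x = +50 (full width) and -50 (only y -42 to +6: wedge gap open to -x); slanted wall face from y = 38.5 at x = -50 to 21.5 at x = +50. Origin: underside below the pocket centre. A module on the jaw has its origin at y = -13; the wedge pushes it.
- cradle: Grey plastic cradle, fixed: open tray 112 (x) x 82 (y) mm, walls 6 mm thick and 14 mm high, inside 100 x 70 mm, inner floor at about z = 6 mm; a small black plug sits on its +x end. Origin: centre of the underside. Takes a module with its long side along x.
- pad: Black rubber pad, fixed, empty: 130 (x) x 110 (y) x 3 mm. Origin: centre of the underside. Parking spot for one module, near its middle.
- spool: Solder spool, loose, standing flat: 54 mm diameter, 24 mm high. Origin: centre of the underside. Leave alone.
- bottle: Small white bottle, loose: 48 mm diameter, 73 mm high. Origin: centre of the underside. Leave alone.
Not all that is in view belongs to the job. What is shaped like the fin_module but purple or yellow is not meant.

How it is judged:
By the outcome, as a careful person would: the job done as asked, in the order asked, and still so for the second after the job is handed in, with the robot touching nothing.
It also fails if it takes over 128 s, if anything falls off the work surface, if the arm or the gripper's body presses on something with over 40 N, if the wrist force passes 120 N, or if a joint passes its speed limit or range.

## Working session

There is one attempt and no reset: what is moved stays moved. The work goes in short steps, Python scripts to look and compute and a tool call to move; the robot and the scene stay as the last step left them, time stands still between calls to the robot, and variables do not carry over. Pictures are saved under pics/ and viewed, at most 14 in all, crops included, and the job is handed in when it is done.

Besides the shell and the picture viewer there is one more tool, called as name([rows], argument=value, ...), one row to a line, values as JSON. send_rows: Moves the arm, as the interface text tells. Its arguments: {"type":"object","properties":{"deltas":{"type":"array","items":{"type":"array","items":{"type":"array","items":{"type":"number"}}}},"squeeze":{"type":"number"}},"required":["deltas"]}

```bash
ls; mkdir -p pics; cat > h.py <<'E'
import numpy as np,cv2
from plant import robot,viewer,order
E
python3 - <<'E'
from h import *
s=robot.sense(); print(s, robot.nose_length)
for n in ("scene","side"):
    c=viewer.read_camera(n); cv2.imwrite(f"pics/{n}0.png",cv2.resize(c["color"][:,:,::-1],(800,600),interpolation=cv2.INTER_CUBIC))
    np.savez(f"{n}.npz",K=c["camera_matrix"],R=c["R"],t=c["t"])
    print(n,c["camera_matrix"],c["R"],c["t"])
E
```

```text
pics
{'time': 0.0, 'joint_pos': array([-8.28937886e+01,  2.79297200e+00,  5.59070282e+00,  9.29335152e+01,
       -1.02064116e-03,  8.26776650e+01]), 'dq': array([ 0.02577914,  0.12618975, -0.01178521, -0.00879595,  0.05070515,
        0.01185148]), 'effort': array([-5.94673493e-04, -3.38777018e+01,  3.20017862e+01,  2.01490807e-02,
       -2.65847721e-04,  2.69258237e-06]), 'eef_pos': array([ 0.13072397, -0.5078472 ,  0.23810846]), 'tool_rot': array([-1.79865193e+02, -1.62935545e-02,  1.44285284e+01]), 'force': array([-0.44899604,  0.12675526, -0.30835589]), 'moment': array([-0.00091922,  0.01163309, -0.00986108]), 'grip_force': 0.0, 'grip_width': 0.08557343866831388} 0.008
scene [[490.87154404   0.         279.26738401]
 [  0.         490.87154404 215.34136662]
 [  0.           0.           1.        ]] [[ 0.34460784  0.93858417  0.01746979]
 [ 0.57712891 -0.19714625 -0.79249957]
 [-0.74038345  0.28318389 -0.6096222 ]] [-0.16284676 -0.21074482  1.32855838]
side [[419.60271026   0.         290.63952072]
 [  0.         419.60271026 207.2561048 ]
 [  0.           0.           1.        ]] [[ 0.99798465 -0.06108764  0.01717354]
 [-0.03165302 -0.71380079 -0.69963313]
 [ 0.05499743  0.69767953 -0.71429585]] [-0.47575675  0.0565848   0.96516445]
```

View pics/scene0.png

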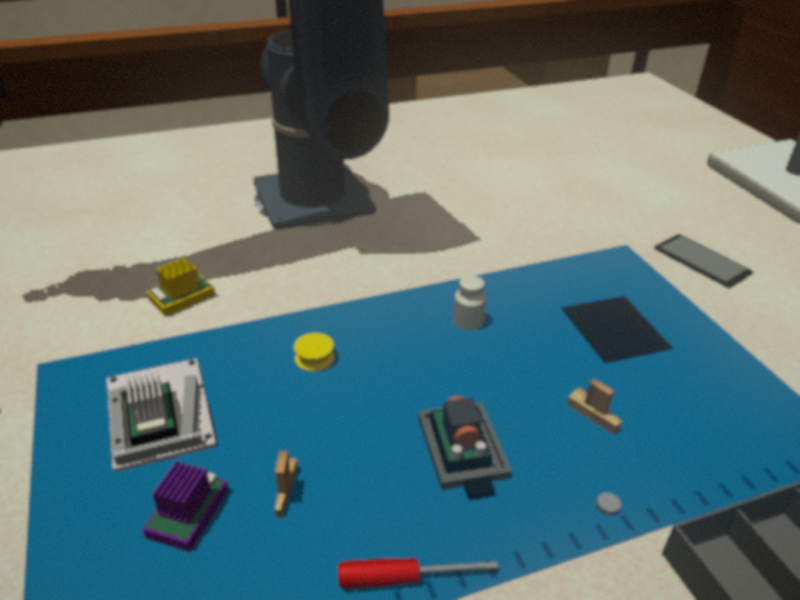

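View pics/side0.png

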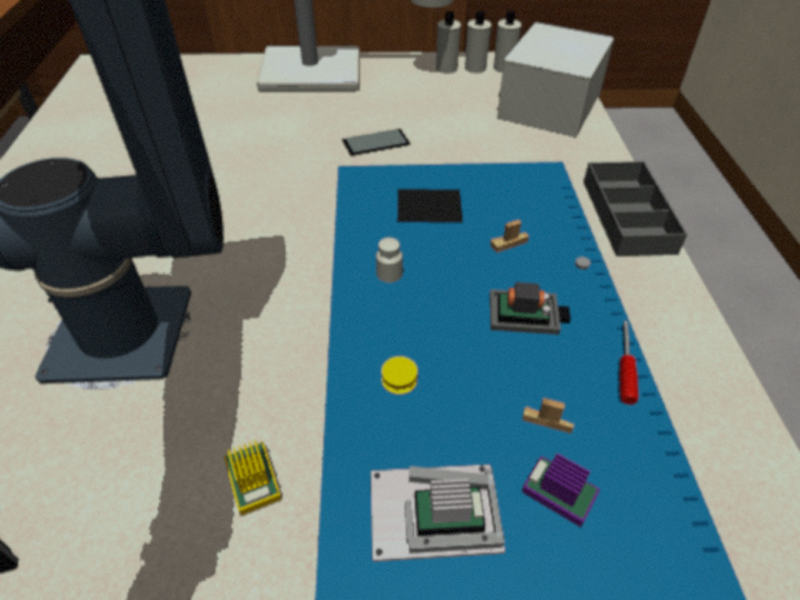

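Scene shows the holder (160,412), cradle (465,440), pad (617,328), wedges at (286,480) and (596,405); side view shows the same at holder (437,512), cradle (525,310), pad (430,205), wedges (549,415) and (510,238). Now coarse positions.

```bash
cat >> h.py <<'E'
def ray(n,uv,z,sc=1.42857):
    d=np.load(n+".npz"); r=d["R"].T@np.linalg.inv(d["K"])@np.array([uv[0]/sc,uv[1]/sc,1]); o=-d["R"].T@d["t"]
    return o+r*(z-o[2])/r[2]
E
python3 - <<'E'
from h import *
np.set_printoptions(precision=4,suppress=True)
P=[("hold","scene",[(107,374),(197,360),(214,442),(115,466)],.008),("hold","side",[(371,472),(492,465),(503,551),(373,558)],.008),
("pad","scene",[(563,307),(628,297),(671,349),(608,361)],.003),("pad","side",[(398,190),(460,190),(462,221),(397,221)],.003),
("cradle","scene",[(419,411),(490,402),(510,475),(440,486)],.014),("cradle","side",[(491,290),(555,291),(559,332),(491,326)],.014),
("wA tab","side",[(552,402)],.053),("wA tab","scene",[(283,455)],.053),("wA ends","side",[(524,416),(574,428)],.008),("wA","scene",[(293,460),(280,512)],.008),
("wB tab","side",[(513,224)],.053),("wB tab","scene",[(600,385)],.053),("wB ends","side",[(493,247),(528,240)],.008),("wB","scene",[(570,398),(620,427)],.008),
("spool","side",[(400,370)],.024),("bottle","side",[(389,242)],.073),("purple","side",[(565,480)],.056),("yellow","side",[(250,465)],.056),
]
for n,c,u,z in P:
    q=np.array([ray(c,x,z)[:2] for x in u]); print(n,c,q.round(4).tolist(),"mean",q.mean(0))
E
```

```text
hold scene [[0.3971, -0.3813], [0.4075, -0.2667], [0.5614, -0.2667], [0.5606, -0.3783]] mean [ 0.4816 -0.3232]
hold side [[0.4014, -0.2719], [0.563, -0.2701], [0.5591, -0.3838], [0.4027, -0.3835]] mean [ 0.4816 -0.3273]
pad scene [[0.4597, 0.2695], [0.4701, 0.3787], [0.5948, 0.364], [0.5873, 0.2649]] mean [0.528  0.3193]
pad side [[0.4632, 0.3638], [0.592, 0.359], [0.5842, 0.2564], [0.4571, 0.2615]] mean [0.5241 0.3102]
cradle scene [[0.5997, -0.0204], [0.6146, 0.07], [0.7264, 0.0404], [0.7143, -0.0404]] mean [0.6637 0.0124]
cradle side [[0.6097, 0.0531], [0.7192, 0.0458], [0.7048, -0.0464], [0.5974, -0.0286]] mean [0.6578 0.006 ]
wA tab side [[0.6509, -0.2046]] mean [ 0.6509 -0.2046]
wA tab scene [[0.647, -0.1991]] mean [ 0.647  -0.1991]
wA ends side [[0.6204, -0.1962], [0.6873, -0.2193]] mean [ 0.6538 -0.2078]
wA scene [[0.6191, -0.1848], [0.6846, -0.2146]] mean [ 0.6518 -0.1997]
wB tab side [[0.6652, 0.1815]] mean [0.6652 0.1815]
wB tab scene [[0.6664, 0.1895]] mean [0.6664 0.1895]
wB ends side [[0.6319, 0.1711], [0.7011, 0.1884]] mean [0.6665 0.1798]
wB scene [[0.6368, 0.1738], [0.701, 0.2058]] mean [0.6689 0.1898]
spool side [[0.4465, -0.1179]] mean [ 0.4465 -0.1179]
bottle side [[0.438, 0.1171]] mean [0.438  0.1171]
purple side [[0.6406, -0.3207]] mean [ 0.6406 -0.3207]
yellow side [[0.2533, -0.2804]] mean [ 0.2533 -0.2804]
```

send_rows([
  [[1,0,0,-5,0,0,-8.3],[1,0,0,-5,0,0,-8.3],[1,0,0,-5,0,0,-8.3],[1,0,0,-5,0,0,-8.3],[1,0,0,-5,0,0,-8.3],[1,0,0,-5,0,0,-8.3],[1,0,0,-5,0,0,-8.3],[1,0,0,-5,0,0,-8.3],[1,0,0,-5,0,0,-8.3],[1,0,0,-5,0,0,-8.3]],
])

```text
time: 1.1
eef_pos: [0.1307, -0.5082, 0.2888]
tool_rot: [-180.0, -0.1, 97.8]
force: [0.1, 1.4, 0.2]
grip_width: 0.0857
grip_force: 0.0
```

send_rows([
  [[1,0,0,0,0,0,-8.3],[1,0,0,0,0,0,-8.3],[1,0,0,0,0,0,-8.3],[1,0,0,0,0,0,-8.3],[1,0,0,0,0,0,-8.3],[1,0,0,0,0,0,-8.3],[1,0,0,0,0,0,-8.3],[1,0,0,0,0,0,-8.3],[1,0,0,0,0,0,-8.3],[1,0,0,0,0,0,-8.2]],
])

```text
time: 2.1
eef_pos: [0.1308, -0.5082, 0.2886]
tool_rot: [179.9, -0.0, -179.3]
force: [-0.1, 0.3, 0.6]
grip_width: 0.0853
grip_force: 0.0
```

send_rows([
  [[1,-37,18,0,0,0,0],[1,-37,18,0,0,0,0],[1,-37,18,0,0,0,0],[1,-37,18,0,0,0,0],[1,-37,18,0,0,0,0],[1,-37,18,0,0,0,0],[1,-37,18,0,0,0,0],[1,-37,18,0,0,0,0],[1,-37,18,0,0,0,0.3],[1,-37,18,0,0,0,0.4]],
])

```text
time: 3.1
eef_pos: [0.5011, -0.3254, 0.2886]
tool_rot: [180.0, -0.1, 179.6]
force: [0.1, -0.9, -0.1]
grip_width: 0.0855
grip_force: 0.0
```

```bash
cat >> h.py <<'E'
from scipy.spatial.transform import Rotation as Ro
def wrist(name):
    s=robot.sense(); c=viewer.read_camera("wrist")
    cv2.imwrite(f"pics/{name}.png",cv2.resize(c["color"][:,:,::-1],(800,600),interpolation=cv2.INTER_CUBIC))
    Rt=Ro.from_euler("xyz",s["tool_rot"],degrees=True).as_matrix(); H=c["hand_eye"]
    R=(Rt@H[:3,:3]).T; o=s["eef_pos"]+Rt@H[:3,3]
    np.savez(name+".npz",K=c["camera_matrix"],R=R,t=-R@o); print("eef",s["eef_pos"].round(4),s["tool_rot"].round(2),"cam",o.round(4))
E
python3 - <<'E'
from h import *
wrist("w1")
E
```

```text
eef [ 0.5011 -0.3254  0.2886] [ 1.7997e+02 -5.0000e-02  1.7962e+02] cam [ 0.4196 -0.3239  0.4241]
```

View pics/w1.png

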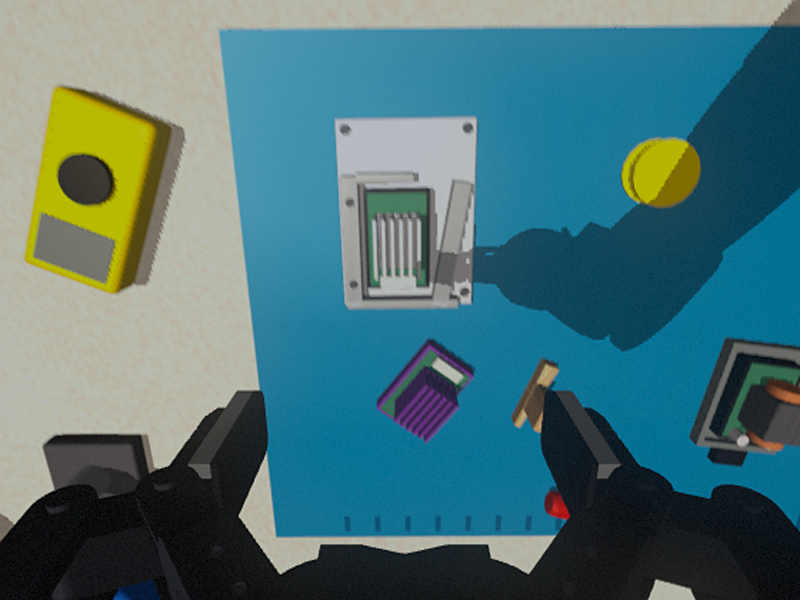

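Wrist view: holder plate top corners (335,118),(477,117), fins (372-425, 213-290), thinner-looking wedge at (535,395), coil in cradle at right. Checking numbers.

```bash
python3 - <<'E'
from h import *
np.set_printoptions(precision=4,suppress=True)
d=np.load("w1.npz");print(d["R"],d["K"])
for n,u,z in [("plateTL",(335,118),.008),("plateTR",(477,117),.008),("screwTL",(345,129),.008),("screwTR",(467,128),.008),("screwBR",(465,293),.008),
 ("stop bottom L",(346,309),.024),("stop bottom R",(472,306),.024),("stop in L",(365,297),.024),("jaw outer top",(341,178),.024),("fins topL",(372,213),.056),("finstopR",(420,213),.056),("base TL",(366,189),.018),("base TR",(429,189),.018),
 ("cradleTL",(728,341),.014)]: print(n,ray("w1",u,z)[:2])
E
python3 - <<'E'
import sys; sys.path.insert(0,'.')
from h import *
im=cv2.imread("pics/w1.png")[100:430,320:580]; cv2.imwrite("pics/w1c.png",cv2.resize(im,None,fx=1.8,fy=1.8,interpolation=cv2.INTER_CUBIC))
E
```

```text
[[ 0.0053  1.      0.0003]
 [ 0.9493 -0.0051  0.3144]
 [ 0.3144 -0.0014 -0.9493]] [[336.1265   0.     282.5373]
 [  0.     336.1265 209.3503]
 [  0.       0.       1.    ]]
plateTL [ 0.4024 -0.3793]
plateTR [ 0.4022 -0.2641]
screwTL [ 0.4108 -0.3716]
screwTR [ 0.4106 -0.2719]
screwBR [ 0.5519 -0.2686]
stop bottom L [ 0.5611 -0.3754]
stop bottom R [ 0.5589 -0.2642]
stop in L [ 0.55   -0.3583]
jaw outer top [ 0.4485 -0.3746]
fins topL [ 0.4723 -0.3481]
finstopR [ 0.4725 -0.3115]
base TL [ 0.4579 -0.3551]
base TR [ 0.4582 -0.3029]
cradleTL [ 0.598  -0.0241]
```

View pics/w1c.png

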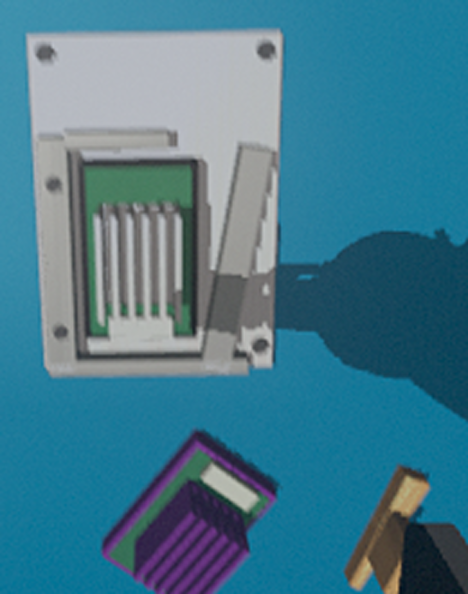

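Holder origin ≈ (0.502,-0.321), yaw ≈0.5°; the fin block centre ≈ (0.4975,-0.330). Go down on it.

send_rows([
  [[1,0.4,-0.5,28,0,0,-0.05],[1,0.4,-0.5,28,0,0,-0.05],[1,0.4,-0.5,28,0,0,-0.05],[1,0.4,-0.5,28,0,0,-0.05],[1,0.4,-0.5,28,0,0,-0.05],[1,0.4,-0.5,28,0,0,-0.05],[1,0.4,-0.5,28,0,0,-0.05],[1,0.4,-0.5,28,0,0,-0.05],[1,0.4,-0.5,14,0,0,-0.05],[1,0,0,10,0,0,-0.05]],
])

```text
time: 4.15
eef_pos: [0.4951, -0.3303, 0.0394]
tool_rot: [179.9, -0.1, -179.9]
force: [0.6, 0.4, -0.5]
grip_width: 0.0856
grip_force: 0.0
```

send_rows([
  [[0.6,0,0,0,0,0,0],[0.5,0,0,0,0,0,0],[0.3,0,0,0,0,0,0],[0.3,0,0,0,0,0,0],[0.2,0,0,0,0,0,0],[0.2,0,0,0,0,0,0],[0.2,0,0,0,0,0,0],[0.2,0,0,0,0,0,0],[0.2,0,0,0,0,0,0],[0.2,0,0,0,0,0,0]],
], squeeze=40)

```text
time: 5.15
eef_pos: [0.4975, -0.3319, 0.0434]
tool_rot: [-179.9, 0.2, -179.9]
force: [-0.2, 0.0, 5.9]
grip_width: 0.0356
grip_force: 43.1
```

```bash
python3 - <<'E'
from h import *
print(robot.sense()); wrist("w2")
E
```

```text
{'time': 5.15, 'joint_pos': array([-4.01403057e+01,  1.58740096e+01, -2.00846509e+00,  7.18992100e+01,
        1.56880633e-02, -4.02730155e+01]), 'dq': array([-0.03314013, -0.06096292, -0.09813334, -0.1388467 ,  0.17300561,
        0.02096153]), 'effort': array([-1.56535255e-01, -3.82087111e+01,  2.82219386e+01, -2.28332629e-02,
       -1.37825604e-01,  6.34346143e-03]), 'eef_pos': array([ 0.49751377, -0.33192211,  0.04337327]), 'tool_rot': array([-1.79870843e+02,  1.76709742e-01, -1.79867061e+02]), 'force': array([-0.21470855,  0.04645405,  5.91608914]), 'moment': array([ 0.14500821, -0.02992662, -0.01506865]), 'grip_force': 43.099154233932495, 'grip_width': 0.0355508069708968}
eef [ 0.4975 -0.3319  0.0434] [-179.87    0.18 -179.87] cam [ 0.4155 -0.3308  0.1785]
```

View pics/w2.png

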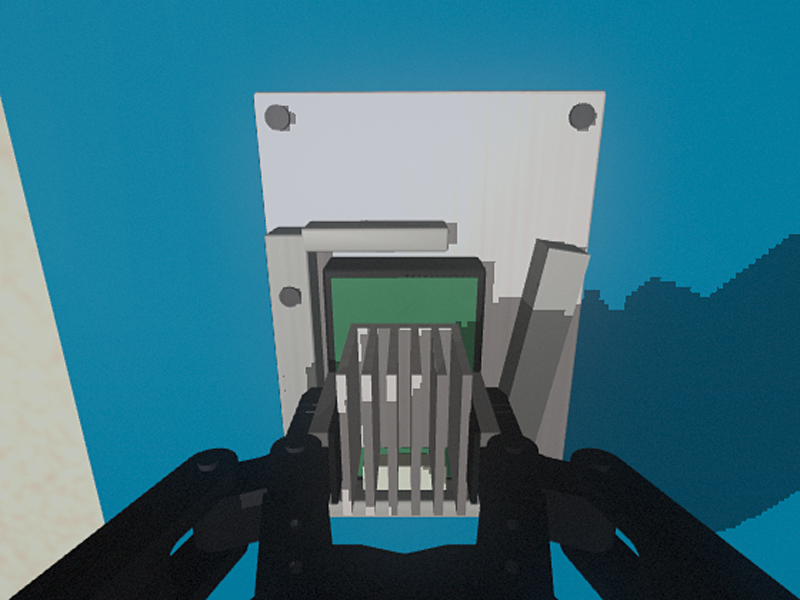

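Grasped: width 35.6 mm; fins' front face rows 325–373, base's −x edge at row ~262 cols 328–485. Compute the module's offset in the grip.

```bash
python3 - <<'E'
from h import *
np.set_printoptions(precision=4,suppress=True)
for n,u,z in [("plateTL",(255,93),.008),("plateTR",(605,92),.008),("base TL topedge",(328,275),.026),("base TR",(485,275),.026),("fin top L",(337,374),.064),("fin top R",(474,374),.064),("fin top far",(405,515),.064),("stop -50 outer top",(304,230),.024),("stop inner?",(446,250),.008),("fin bot",(405,325),.026)]: print(n,ray("w2",u,z)[:2])
E
```

```text
plateTL [ 0.4017 -0.3799]
plateTR [ 0.401  -0.2654]
base TL topedge [ 0.4584 -0.3559]
base TR [ 0.4582 -0.3042]
fin top L [ 0.475  -0.3485]
fin top R [ 0.4748 -0.3122]
fin top far [ 0.5214 -0.3303]
stop -50 outer top [ 0.4439 -0.3633]
stop inner? [ 0.4539 -0.3157]
fin bot [ 0.476  -0.3305]
```

send_rows([
  [[0.2,0,0,-3,0,0,0],[0.2,0,0,-5,0,0,0],[0.2,0,0,-10,0,0,0],[0.2,0,0,-15,0,0,0],[0.2,0,0,-20,0,0,0],[0.2,0,0,-20,0,0,0],[0.2,0,0,-20,0,0,0],[0.2,0,10,-12,0,0,0],[0.2,0,20,-5,0,0,0],[0.2,0,30,0,0,0,0]],
], squeeze=50)

```text
time: 6.2
eef_pos: [0.4964, -0.2704, 0.1524]
tool_rot: [-180.0, 0.1, -180.0]
force: [0.8, -0.3, -2.4]
grip_width: 0.0357
grip_force: 50.3
```

send_rows([
  [[0.2,-3,40,0,0,0,0],[0.2,-3,40,0,0,0,0],[0.2,-3,40,0,0,0,0],[0.2,-3,40,0,0,0,0],[0.2,-3,40,0,0,0,0],[0.2,-3,40,0,0,0,0],[0.2,-3,40,0,0,0,0],[0.2,-3,40,0,0,0,0],[0.2,-2,40,0,0,0,0],[0.2,-2,40,0,0,0,0]],
])

```text
time: 7.2
eef_pos: [0.5211, 0.132, 0.1506]
tool_rot: [180.0, -0.1, -179.8]
force: [0.2, 0.1, -2.3]
grip_width: 0.0354
grip_force: 50.3
```

send_rows([
  [[0.2,0,40,0,0,0,0],[0.2,0,40,0,0,0,0],[0.2,0,40,0,0,0,0],[0.2,0,30,0,0,0,0],[0.2,0,22,0,0,0,0],[0.2,0,14,0,0,0,0],[0.2,0,0,0,0,0,0],[0.2,0,0,10,0,0,0],[0.2,0,0,20,0,0,0],[0.2,0,0,0,0,0,0]],
])

```text
time: 8.2
eef_pos: [0.5205, 0.3125, 0.1173]
tool_rot: [-179.8, -0.4, -180.0]
force: [-0.3, -0.2, -3.8]
grip_width: 0.0352
grip_force: 50.3
```

```bash
python3 - <<'E'
from h import *
wrist("w3")
E
```

```text
eef [0.5205 0.3125 0.1173] [-179.79   -0.39 -179.98] cam [0.4398 0.314  0.2532]
```

View pics/w3.png

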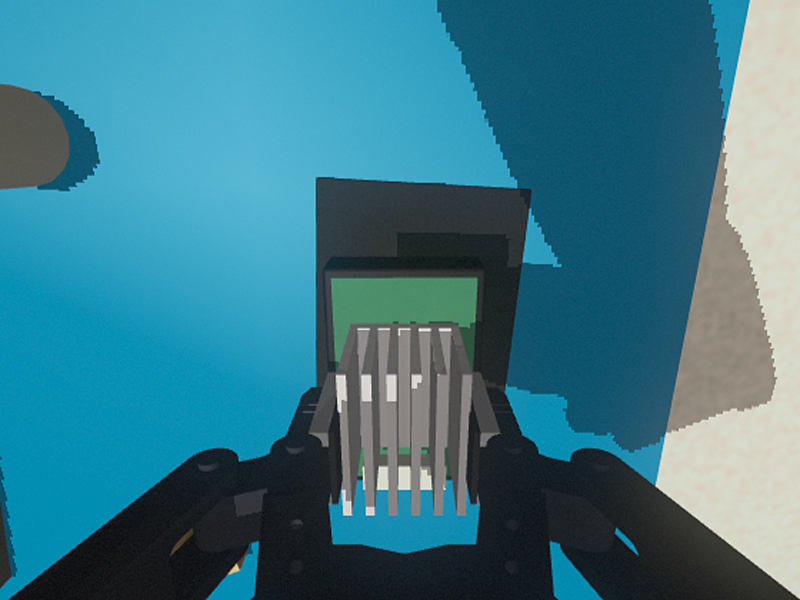

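Pad −x corners at (317,178) and (531,188); module hangs upright.

```bash
python3 - <<'E'
from h import *
a=ray("w3",(317,178),.003);b=ray("w3",(531,188),.003);print(a,b,np.linalg.norm(a-b));u=(b-a)/np.linalg.norm(b-a);v=np.array([u[1],-u[0],0]);print((a+b)/2+v*.065,np.degrees(np.arctan2(v[1],v[0])))
E
```

```text
[0.45665729 0.26920407 0.003     ] [0.46138528 0.37793767 0.003     ] 0.10883633980223822
[0.52395993 0.32074719 0.003     ] -2.4897863735461563
```

send_rows([
  [[0.2,-2,3,10,0,0,0],[0.2,-1,3,15,0,0,0],[0.2,0,0,18,0,0,0],[0.2,0,0,15,0,0,0],[0.2,0,0,9,0,0,0],[0.2,0,0,5,0,0,0],[0.2,0,0,3,0,0,0],[0.2,0,0,2,0,0,0],[0.2,0,0,0,0,0,0],[0.2,0,0,0,0,0,0]],
])

```text
time: 9.25
eef_pos: [0.5263, 0.3213, 0.0451]
tool_rot: [180.0, 0.1, -179.9]
force: [0.8, -0.5, -2.1]
grip_width: 0.0351
grip_force: 50.3
```

send_rows([
  [[0.2,0,0,2,0,0,0],[0.2,0,0,1,0,0,0],[0.2,0,0,1,0,0,0],[0.2,0,0,1,0,0,0],[0.2,0,0,0,0,0,0],[0.2,0,0,0,0,0,0],[0.2,0,0,0,0,0,0],[0.2,0,0,0,0,0,0],[0.2,0,0,0,0,0,0],[0.2,0,0,0,0,0,0]],
])

```text
time: 10.25
eef_pos: [0.5258, 0.3211, 0.0394]
tool_rot: [180.0, 0.0, -179.9]
force: [-1.3, -0.2, -2.4]
grip_width: 0.0357
grip_force: 50.3
```

send_rows([
  [[0.2,0,0,0.7,0,0,0],[0.2,0,0,0.7,0,0,0],[0.2,0,0,0,0,0,0],[0.2,0,0,0,0,0,0],[0.2,0,0,0,0,0,0],[0.2,0,0,0,0,0,0],[0.2,0,0,0,0,0,0],[0.2,0,0,0,0,0,0],[0.2,0,0,0,0,0,0],[0.2,0,0,0,0,0,0]],
])

```text
time: 11.25
eef_pos: [0.5259, 0.3211, 0.0385]
tool_rot: [180.0, 0.0, -179.9]
force: [-2.4, 0.5, 5.5]
grip_width: 0.0353
grip_force: 51.3
```

send_rows([
  [[0.4,0,0,0,0,0,0],[0.7,0,0,0,0,0,0],[1,0,0,0,0,0,0],[1,0,0,0,0,0,0],[1,0,0,0,0,0,0],[1,0,0,-10,0,0,0],[1,0,0,-30,0,0,0],[1,0,0,-40,0,0,0],[1,0,0,-40,0,0,0],[1,0,0,-40,0,0,0]],
])

```text
time: 12.25
eef_pos: [0.5257, 0.321, 0.2003]
tool_rot: [180.0, 0.0, -179.9]
force: [0.2, 0.2, -0.3]
grip_width: 0.0854
grip_force: 0.0
```

send_rows([
  [[1,-12,-25,0,0,0,0],[1,-12,-35,0,0,0,0],[1,-12,-40,0,0,0,0],[1,-12,-40,0,0,0,0],[1,-12,-40,0,0,0,0],[1,-12,-40,0,0,0,0],[1,-12,-40,0,0,0,0],[1,-12,-30,0,0,0,0],[1,-8,-20,0,0,0,0],[1,0,0,0,0,0,0]],
])

```text
time: 13.25
eef_pos: [0.6314, 0.0081, 0.1983]
tool_rot: [-179.9, 0.1, 179.9]
force: [0.8, -0.6, -0.2]
grip_width: 0.0854
grip_force: 0.0
```

```bash
python3 - <<'E'
from h import *
wrist("w4")
E
```

```text
eef [0.6314 0.0081 0.1983] [-1.7994e+02  6.0000e-02  1.7988e+02] cam [0.5497 0.0094 0.3336]
```

View pics/w4.png

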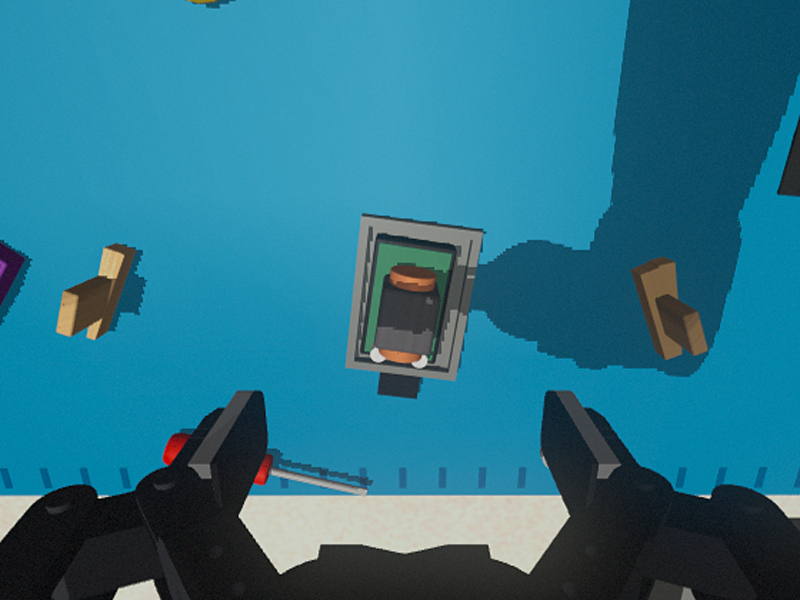

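Cradle corners (361,214),(484,231),(456,381),(346,367), turned about −7°; the right-hand wedge (632–676 wide tail at top, tip near (675,355)) is the thick one, the left (118,290) is thin.

```bash
python3 - <<'E'
from h import *
np.set_printoptions(precision=4,suppress=True)
f=lambda *a:np.array([ray("w4",u,z)[:2] for u,z in a])
c=f(*[(u,.014) for u in [(361,214),(484,231),(456,381),(346,367)]]);print(c,c.mean(0))
e=c[2]+c[3]-c[0]-c[1];print("yaw",np.degrees(np.arctan2(e[1],e[0])),np.linalg.norm(c[0]-c[1]),np.linalg.norm(c[0]-c[3]))
b=f(((378,240),.024),((453,249),.024));print("base -x edge",b,b.mean(0))
k=f(((384,308),.062),((439,308),.062),((383,350),.062),((434,354),.062));print("core",k,k.mean(0))
w=f(((632,267),.016),((673,259),.016),((687,354),.016),((663,359),.016));print("wedge",w)
t=f(((655,297),.053),((668,297),.053),((692,354),.053),((706,352),.053));print("tab",t,t.mean(0))
E
python3 - <<'E'
import cv2
im=cv2.imread("pics/w4.png"); a=im[200:400,335:495];b=im[245:375,600:730]
a=cv2.resize(a,None,fx=3,fy=3,interpolation=2);b=cv2.resize(b,(300,300),interpolation=2)
b=cv2.copyMakeBorder(b,0,300,0,0,0);cv2.imwrite("pics/w4c.png",cv2.hconcat([a,b]))
E
```

```text
[[ 0.5968 -0.0193]
 [ 0.6082  0.0628]
 [ 0.7205  0.0478]
 [ 0.709  -0.0336]] [0.6586 0.0144]
yaw -7.421332255192864 0.08285059199494653 0.11305044751584149
base -x edge [[ 0.6123 -0.0078]
 [ 0.6183  0.0414]] [0.6153 0.0168]
core [[ 0.6459 -0.0028]
 [ 0.6459  0.0302]
 [ 0.6734 -0.0038]
 [ 0.6761  0.0278]] [0.6603 0.0128]
wedge [[0.6326 0.1646]
 [0.627  0.1915]
 [0.6976 0.2141]
 [0.7016 0.1974]]
tab [[0.6419 0.1635]
 [0.6419 0.1715]
 [0.6803 0.1935]
 [0.6789 0.2021]] [0.6608 0.1826]
```

View pics/w4c.png

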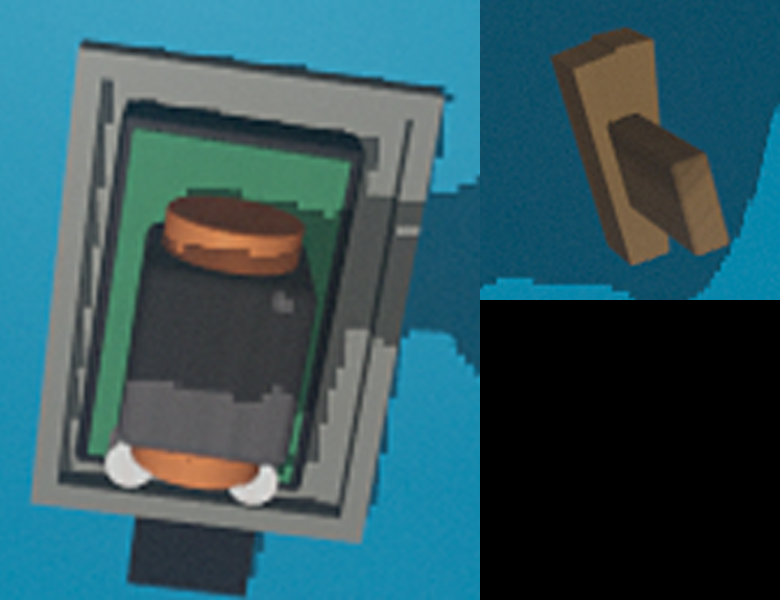

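send_rows([
  [[1,-13,1,5,0,0,0],[1,-13.5,1.5,15,0,0,0],[1,0,0,25,0,0,2.5],[1,0,0,30,0,0,2.5],[1,0,0,30,0,0,2.5],[1,0,0,25,0,0,0],[1,0,0,15,0,0,0],[1,0,0,8,0,0,0],[1,0,0,3,0,0,0],[1,0,0,0,0,0,0]],
])

```text
time: 14.3
eef_pos: [0.6576, 0.0141, 0.0429]
tool_rot: [180.0, 0.1, 172.7]
force: [-0.4, 0.7, -0.3]
grip_width: 0.0853
grip_force: 0.0
```

send_rows([
  [[0.6,0,0,0,0,0,0],[0.5,0,0,0,0,0,0],[0.3,0,0,0,0,0,0],[0.3,0,0,0,0,0,0],[0.2,0,0,0,0,0,0],[0.2,0,0,0,0,0,0],[0.2,0,0,0,0,0,0],[0.2,0,0,0,0,0,0],[0.2,0,0,0,0,0,0],[0.2,0,0,0,0,0,0]],
])

```text
time: 15.3
eef_pos: [0.658, 0.013, 0.0434]
tool_rot: [-179.9, 0.2, 172.6]
force: [-0.3, -2.7, 5.4]
grip_width: 0.0351
grip_force: 52.5
```

send_rows([
  [[0.2,0,0,-3,0,0,0],[0.2,0,0,-5,0,0,0],[0.2,0,0,-10,0,0,0],[0.2,0,0,-15,0,0,0],[0.2,0,0,-20,0,0,0],[0.2,0,0,-20,0,0,-2],[0.2,0,0,-20,0,0,-2],[0.2,0,0,-12,0,0,-2],[0.2,0,0,-5,0,0,-1.5],[0.2,0,0,0,0,0,0]],
])

```text
time: 16.3
eef_pos: [0.6578, 0.0139, 0.1538]
tool_rot: [-180.0, 0.2, -179.9]
force: [0.9, 0.0, -4.4]
grip_width: 0.0357
grip_force: 51.4
```

```bash
python3 - <<'E'
from h import *
wrist("w5")
E
```

```text
eef [0.6578 0.0139 0.1538] [-1.8000e+02  1.6000e-01 -1.7986e+02] cam [0.5758 0.0148 0.2889]
```

View pics/w5.png

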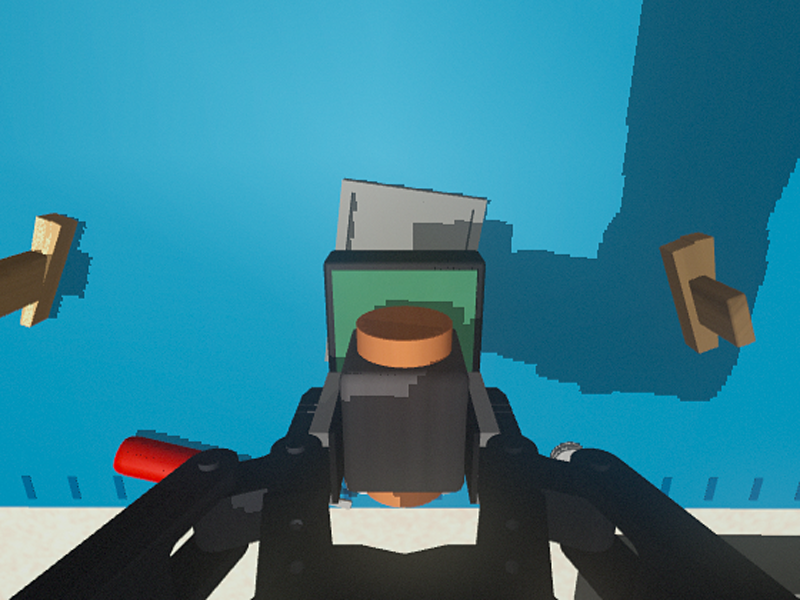

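Coil module held upright, base −x edge at row ~269, cols 328–483; cradle's −x corners (344,180),(487,200).

```bash
python3 - <<'E'
from h import *
for u,z in [((330,270),.1344),((483,270),.1344),((343,373),.1724),((467,375),.1724),((405,492),.1724)]: print(ray("w5",u,z)[:2])
a=ray("w5",(344,180),.014);b=ray("w5",(487,200),.014);u=(b-a)/np.linalg.norm(b-a);v=np.array([u[1],-u[0],0]);print(a,b,(a+b)/2+v*.056,np.degrees(np.arctan2(v[1],v[0])))
E
```

```text
[ 0.61753423 -0.00960524]
[0.61733849 0.04129229]
[ 0.63600391 -0.00139251]
[0.63647364 0.03210105]
[0.67508955 0.01552414]
[ 0.59813169 -0.01846637  0.014     ] [0.60882665 0.06190576 0.014     ] [0.65898986 0.014333   0.014     ] -7.579700768252115
```

send_rows([
  [[0.2,5,-10,0,0,0,0],[0.2,10,-22,0,0,0,0],[0.2,18,-40,0,0,0,0],[0.2,20,-45,0,0,0,0],[0.2,20,-45,0,0,0,0],[0.2,20,-45,0,0,0,0],[0.2,20,-45,0,0,0,0],[0.2,20,-45,0,0,0,0],[0.2,15,-30,0,0,0,0],[0.2,10,-20,0,0,0,0]],
])

```text
time: 17.35
eef_pos: [0.4967, -0.3362, 0.1505]
tool_rot: [180.0, -0.2, 179.9]
force: [0.7, 0.7, -4.5]
grip_width: 0.0352
grip_force: 51.3
```

send_rows([
  [[0.2,0,0,10,0,0,0],[0.2,0,0,20,0,0,0],[0.2,0,0,20,0,0,0],[0.2,0,0,15,0,0,0],[0.2,0,0,7,0,0,0],[0.2,0,0,3,0,0,0],[0.2,0,0,0,0,0,0],[0.2,0,0,0,0,0,0],[0.2,0,0,0,0,0,0],[0.2,0,0,0,0,0,0]],
])

```text
time: 18.35
eef_pos: [0.5003, -0.334, 0.078]
tool_rot: [-179.9, 0.1, -179.9]
force: [-0.3, -0.1, -3.5]
grip_width: 0.0351
grip_force: 51.4
```

```bash
python3 - <<'E'
from h import *
wrist("w6")
E
```

```text
eef [ 0.5003 -0.334   0.078 ] [-1.7993e+02  8.0000e-02 -1.7987e+02] cam [ 0.4185 -0.3329  0.2133]
```

View pics/w6.png

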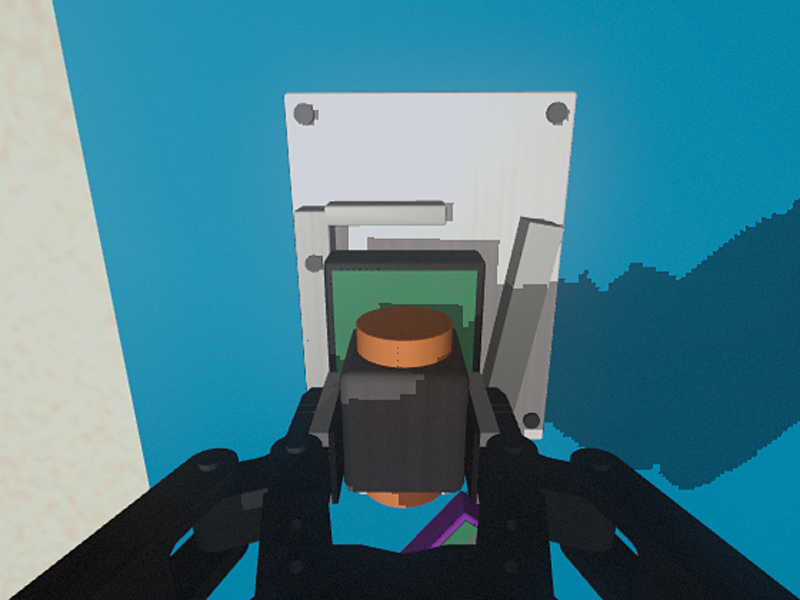

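Plate corners (285,93),(577,93); jaw inner top edge near col 330 at row 240; module above pocket.

```bash
python3 - <<'E'
from h import *
for n,u,z in [("pl",(285,93),.008),("pl",(577,93),.008),("base",(329,270),.0586),("base",(484,270),.0586),("jawface floor",(331,240),.024),("stop in",(440,224),.024),("slant",(522,218),.024),("slant2",(487,385),.024)]: print(n,ray("w6",u,z)[:2])
E
```

```text
pl [ 0.40155634 -0.3800656 ]
pl [ 0.4011611  -0.26498198]
base [ 0.46003823 -0.35784944]
base [ 0.459834   -0.30626117]
jawface floor [ 0.45694637 -0.3620622 ]
stop in [ 0.45038105 -0.31872781]
slant [ 0.44789453 -0.28655326]
slant2 [ 0.52156348 -0.29600285]
```

send_rows([
  [[0.2,0,0,5,0,0,0],[0.2,0,0,8,0,0,0],[0.2,0,0,7,0,0,0],[0.2,0,0,4,0,0,0],[0.2,0,0,2,0,0,0],[0.2,0,0,1,0,0,0],[0.2,0,0,1,0,0,0],[0.2,0,0,1,0,0,0],[0.2,0,0,1,0,0,0],[0.2,0,0,0,0,0,0]],
])

```text
time: 19.4
eef_pos: [0.4998, -0.3336, 0.047]
tool_rot: [-180.0, 0.0, -179.9]
force: [0.1, 1.3, -3.2]
grip_width: 0.0353
grip_force: 51.4
```

send_rows([
  [[0.2,0,0,0.7,0,0,0],[0.2,0,0,0.7,0,0,0],[0.2,0,0,0,0,0,0],[0.2,0,0,0,0,0,0],[0.2,0,0,0,0,0,0],[0.2,0,0,0,0,0,0],[0.2,0,0,0,0,0,0],[0.2,0,0,0,0,0,0],[0.2,0,0,0,0,0,0],[0.2,0,0,0,0,0,0]],
])

```text
time: 20.4
eef_pos: [0.4998, -0.3336, 0.0456]
tool_rot: [-180.0, 0.0, -179.9]
force: [-0.3, -0.2, -3.2]
grip_width: 0.0355
grip_force: 51.5
```

send_rows([
  [[0.2,0,0,0.7,0,0,0],[0.2,0,0,0.7,0,0,0],[0.2,0,-1,0,0,0,0],[0.2,0,-1,0,0,0,0],[0.2,0,-0.7,0,0,0,0],[0.2,0,0,0,0,0,0],[0.2,0,0,0,0,0,0],[0.2,0,0,0,0,0,0],[0.2,0,0,0,0,0,0],[0.2,0,0,0,0,0,0]],
])

```text
time: 21.4
eef_pos: [0.5007, -0.336, 0.0455]
tool_rot: [180.0, 0.1, -179.8]
force: [-0.7, 3.6, 5.6]
grip_width: 0.0352
grip_force: 52.6
```

send_rows([
  [[0.4,0,0,0,0,0,0],[0.7,0,0,0,0,0,0],[1,0,0,0,0,0,0],[1,0,0,0,0,0,0],[1,0,0,0,0,0,0],[1,0,0,-10,0,0,0],[1,0,0,-20,0,0,0],[1,0,0,-30,0,0,0],[1,0,0,-30,0,0,0],[1,0,15,-20,0,0,0]],
])

```text
time: 22.4
eef_pos: [0.5005, -0.3233, 0.1576]
tool_rot: [-179.8, 0.2, -180.0]
force: [-0.3, 0.0, 0.4]
grip_width: 0.0857
grip_force: 0.0
```

send_rows([
  [[1,-3,30,0,0,0,0],[1,-3,40,0,0,0,0],[1,-3,40,0,0,0,0],[1,-3,40,0,0,0,0],[1,-3,40,0,0,0,0],[1,-3,40,0,0,0,0],[1,-3,40,0,0,0,0],[1,-2,40,0,0,0,0],[1,-2,40,0,0,0,0],[1,0,40,0,0,0,0]],
])

```text
time: 23.4
eef_pos: [0.5242, 0.0704, 0.1552]
tool_rot: [-180.0, 0.1, -179.9]
force: [0.2, -0.3, 0.2]
grip_width: 0.0852
grip_force: 0.0
```

send_rows([
  [[1,0,40,0,0,0,0],[1,0,40,0,0,0,0],[1,0,40,0,0,0,0],[1,0,40,0,0,0,0],[1,0,40,0,0,0,0],[1,0,30,0,0,0,0],[1,0,15,0,0,0,0],[1,0,7,0,0,0,0],[1,0,0,0,0,0,0],[1,0,0,0,0,0,0]],
])

```text
time: 24.4
eef_pos: [0.5236, 0.3196, 0.1543]
tool_rot: [-180.0, 0.0, -179.9]
force: [0.6, 0.4, -0.0]
grip_width: 0.0855
grip_force: 0.0
```

send_rows([
  [[1,-1,1,15,0,0,0],[1,-1,0,25,0,0,0],[1,0,0,30,0,0,0],[1,0,0,25,0,0,0],[1,0,0,12,0,0,0],[1,0,0,6,0,0,0],[1,0,0,1.5,0,0,0],[1,0,0,0,0,0,0],[1,0,0,0,0,0,0],[1,0,0,0,0,0,0]],
])

```text
time: 25.4
eef_pos: [0.5263, 0.3224, 0.0412]
tool_rot: [179.9, 0.1, -179.9]
force: [-1.5, 0.3, 1.1]
grip_width: 0.0852
grip_force: 0.0
```

send_rows([
  [[0.6,0,0,0,0,0,0],[0.5,0,0,0,0,0,0],[0.3,0,0,0,0,0,0],[0.3,0,0,0,0,0,0],[0.2,0,0,0,0,0,0],[0.2,0,0,0,0,0,0],[0.2,0,0,0,0,0,0],[0.2,0,0,0,0,0,0],[0.2,0,0,0,0,0,0],[0.2,0,0,0,0,0,0]],
])

```text
time: 26.4
eef_pos: [0.5255, 0.3219, 0.0399]
tool_rot: [180.0, 0.0, -179.9]
force: [0.7, 1.3, 2.0]
grip_width: 0.0351
grip_force: 52.3
```

send_rows([
  [[0.2,0,0,-3,0,0,0],[0.2,0,0,-5,0,0,0],[0.2,0,0,-10,0,0,0],[0.2,0,0,-15,0,0,0],[0.2,0,0,-20,0,0,0],[0.2,0,0,-20,0,0,0],[0.2,0,0,-20,0,0,0],[0.2,0,-8,-12,0,0,0],[0.2,-5,-15,-5,0,0,0],[0.2,-10,-25,0,0,0,0]],
])

```text
time: 27.4
eef_pos: [0.5408, 0.2737, 0.1511]
tool_rot: [180.0, 0.1, -179.8]
force: [1.2, -0.3, -1.6]
grip_width: 0.0351
grip_force: 52.0
```

send_rows([
  [[0.2,-14,-32,0,0,0,0],[0.2,-16,-36,0,0,0,0],[0.2,-16,-36,0,0,0,0],[0.2,-16,-36,0,0,0,0],[0.2,-16,-36,0,0,0,0],[0.2,-16,-36,0,0,0,0],[0.2,-12,-28,0,0,0,0],[0.2,-8,-15,0,0,0,2.5],[0.2,-3,-6,0,0,0,2.5],[0.2,0,0,10,0,0,2.5]],
])

```text
time: 28.4
eef_pos: [0.6587, 0.011, 0.1407]
tool_rot: [180.0, 0.1, 172.3]
force: [0.2, 0.3, -1.5]
grip_width: 0.0354
grip_force: 52.0
```

send_rows([
  [[0.2,0,0,20,0,0,0],[0.2,0,0,20,0,0,0],[0.2,0,0,15,0,0,0],[0.2,0,0,7,0,0,0],[0.2,0,0,3,0,0,0],[0.2,0,0,0,0,0,0],[0.2,0,0,0,0,0,0],[0.2,0,0,0,0,0,0],[0.2,0,0,0,0,0,0],[0.2,0,0,0,0,0,0]],
])

```text
time: 29.4
eef_pos: [0.6581, 0.013, 0.0752]
tool_rot: [180.0, 0.1, 172.6]
force: [-0.3, 0.7, -3.8]
grip_width: 0.0354
grip_force: 51.9
```

Right on target; 32 mm to go.

send_rows([
  [[0.2,0,0,6,0,0,0],[0.2,0,0,8,0,0,0],[0.2,0,0,7,0,0,0],[0.2,0,0,4,0,0,0],[0.2,0,0,2,0,0,0],[0.2,0,0,1,0,0,0],[0.2,0,0,1,0,0,0],[0.2,0,0,1,0,0,0],[0.2,0,0,0,0,0,0],[0.2,0,0,0,0,0,0]],
])

```text
time: 30.4
eef_pos: [0.6579, 0.013, 0.0449]
tool_rot: [-180.0, 0.0, 172.6]
force: [-0.7, 0.5, -2.0]
grip_width: 0.035
grip_force: 51.9
```

send_rows([
  [[0.2,0,0,0.7,0,0,0],[0.2,0,0,0.7,0,0,0],[0.2,0,0,0.7,0,0,0],[0.2,0,0,0,0,0,0],[0.2,0,0,0,0,0,0],[0.2,0,0,0,0,0,0],[0.2,0,0,0,0,0,0],[0.2,0,0,0,0,0,0],[0.2,0,0,0,0,0,0],[0.2,0,0,0,0,0,0]],
])

```text
time: 31.4
eef_pos: [0.6578, 0.013, 0.0429]
tool_rot: [-180.0, 0.0, 172.6]
force: [-2.0, -0.9, 2.7]
grip_width: 0.0353
grip_force: 52.2
```

send_rows([
  [[0.4,0,0,0,0,0,0],[0.7,0,0,0,0,0,0],[1,0,0,0,0,0,0],[1,0,0,0,0,0,0],[1,0,0,0,0,0,0],[1,0,0,-10,0,0,0],[1,0,0,-20,0,0,0],[1,0,0,-35,0,0,0],[1,0,0,-35,0,0,0],[1,0,0,-25,0,0,0]],
])

```text
time: 32.4
eef_pos: [0.6587, 0.0129, 0.1715]
tool_rot: [180.0, 0.2, 172.6]
force: [1.1, -0.3, 0.3]
grip_width: 0.0854
grip_force: 0.0
```

```bash
python3 - <<'E'
from h import *
np.set_printoptions(precision=4,suppress=True)
g=lambda c:(600+(c[0]-480)*.4333,245+c[1]*.4333)
T=np.array([ray("w4",g(c),.053)[:2] for c in [(673,167),(707,153),(729,243),(697,255)]])
W=np.array([ray("w4",g(c),.016)[:2] for c in [(573,68),(653,40),(667,247),(632,263)]])
a=lambda p,q:np.degrees(np.arctan2(*(q-p)[::-1]))
print(T,T.mean(0),a(T[0],T[3]),a(T[1],T[2]),np.linalg.norm(T[0]-T[3]),np.linalg.norm(T[0]-T[1]))
print(W,W.mean(0),a(W[0],W[3]),a(W[1],W[2]),np.linalg.norm(W[0]-W[3]),np.linalg.norm(W[0]-W[1]),np.linalg.norm(W[2]-W[3]))
E
```

```text
[[0.6553 0.1835]
 [0.6513 0.1919]
 [0.6777 0.2031]
 [0.6814 0.1949]] [0.6664 0.1934] 23.690601201457923 22.92648593087989 0.02847899123948292 0.009310490161533718
[[0.6379 0.171 ]
 [0.6293 0.1933]
 [0.696  0.2095]
 [0.7015 0.1995]] [0.6662 0.1933] 24.073044824713126 13.691669288096598 0.06972641546889852 0.023790694034055565 0.01142898145513354
```

Wedge sizes match (70 × 24→11.4, tab 28×9): thick wedge at (0.666,0.192), yaw 23.5°. I'll grip its tab lengthwise (across 30 mm) so that the fingers stay clear of the coil core in the holder.

send_rows([
  [[1,1,10,0,0,0,0],[1,3,30,0,0,0,0],[1,3,35,0,0,0,0],[1,3,35,0,0,0,0],[1,3,35,0,0,0,0],[1,3,26,0,0,0,0],[1,1,10,0,0,0,0],[1,0,0,0,0,0,8],[1,0,0,0,0,0,8.5],[1,0,0,0,0,0,8.5]],
])

```text
time: 33.4
eef_pos: [0.6638, 0.1941, 0.1669]
tool_rot: [-179.9, -0.0, 147.3]
force: [-0.7, 0.3, -0.3]
grip_width: 0.0853
grip_force: 0.0
```

send_rows([
  [[1,0,0,0,0,0,8.5],[1,0,0,0,0,0,8.5],[1,0,0,0,0,0,8.5],[1,0,0,10,0,0,8.5],[1,0,0,20,0,0,0],[1,0,0,20,0,0,0],[1,0,0,10,0,0,0],[1,0,0,0,0,0,0],[1,0,0,0,0,0,0],[1,0,0,0,0,0,0]],
])

```text
time: 34.4
eef_pos: [0.665, 0.1947, 0.1091]
tool_rot: [179.9, 0.0, 113.6]
force: [0.2, -0.3, 0.2]
grip_width: 0.0853
grip_force: 0.0
```

```bash
python3 - <<'E'
from h import *
wrist("w7")
E
```

```text
eef [0.665  0.1947 0.1091] [1.7986e+02 4.0000e-02 1.1362e+02] cam [0.6315 0.2698 0.2445]
```

View pics/w7.png

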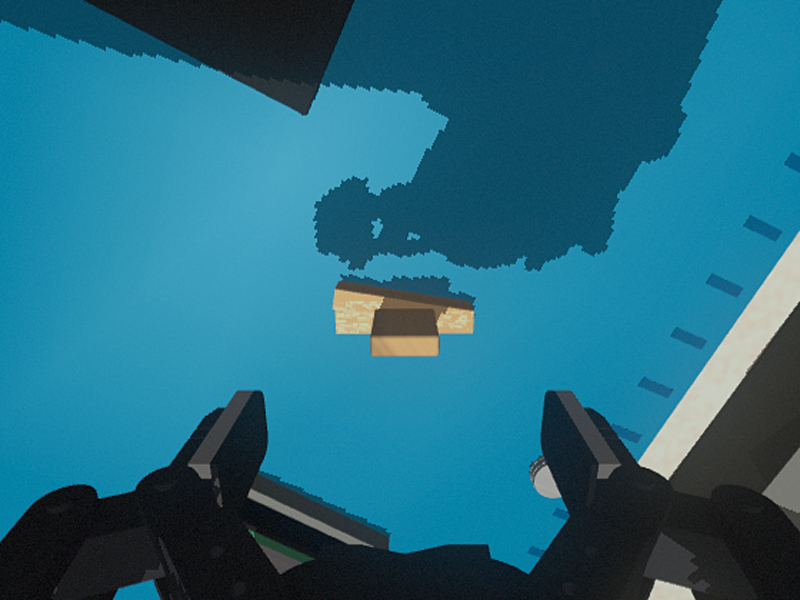

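Tab top at (371–439, 334–356), level in the picture, centred between fingers; sloped side away (top), wide tail left.

```bash
python3 - <<'E'
from h import *
np.set_printoptions(precision=4,suppress=True)
T=np.array([ray("w7",c,.053) for c in [(371,335),(439,335),(439,356),(371,356)]]);m=T.mean(0)
R=Ro.from_euler("xyz",[180,0,113.6],degrees=True).as_matrix();print(T[:,:2],m,(R.T@(m-np.array([.665,.1947,.1091])))*1000)
E
```

```text
[[0.6513 0.1911]
 [0.6781 0.2028]
 [0.6823 0.1938]
 [0.655  0.1819]] [0.6667 0.1924 0.053 ] [-2.7644  0.6246 56.1   ]
```

send_rows([
  [[1,0,0,10,0,0,0],[1,0,0,20,0,0,0],[1,0,0,20,0,0,0],[1,0,0,15,0,0,0],[1,0,0,8,0,0,0],[1,0,0,3,0,0,0],[1,0,0,1,0,0,0],[0.8,0,0,0,0,0,0],[0.6,0,0,0,0,0,0],[0.4,0,0,0,0,0,0]],
], squeeze=30)

```text
time: 35.45
eef_pos: [0.6648, 0.1948, 0.0316]
tool_rot: [179.9, 0.0, 113.6]
force: [0.8, 0.4, 0.4]
grip_width: 0.0439
grip_force: 0.0
```

send_rows([
  [[0.3,0,0,0,0,0,0],[0.2,0,0,0,0,0,0],[0.2,0,0,0,0,0,0],[0.2,0,0,0,0,0,0],[0.2,0,0,0,0,0,0],[0.2,0,0,0,0,0,0],[0.2,0,0,0,0,0,0],[0.2,0,0,0,0,0,0],[0.2,0,0,0,0,0,0],[0.2,0,0,0,0,0,0]],
])

```text
time: 36.45
eef_pos: [0.6647, 0.1948, 0.0313]
tool_rot: [179.9, 0.0, 113.6]
force: [0.0, 0.5, 4.7]
grip_width: 0.0295
grip_force: 30.3
```

send_rows([
  [[0.2,0,0,-3,0,0,0],[0.2,0,0,-5,0,0,0],[0.2,0,0,-10,0,0,0],[0.2,0,0,-20,0,0,3],[0.2,0,0,-25,0,0,4],[0.2,0,0,-25,0,0,4],[0.2,0,0,-20,0,0,4],[0.2,0,0,-10,0,0,4],[0.2,0,0,-5,0,0,4],[0.2,0,0,0,0,0,0]],
])

```text
time: 37.45
eef_pos: [0.6647, 0.1948, 0.1554]
tool_rot: [179.9, -0.0, 90.6]
force: [-0.5, -0.0, 0.9]
grip_width: 0.0289
grip_force: 29.8
```

send_rows([
  [[0.2,-10,-5,0,0,0,0],[0.2,-25,-13,0,0,0,0],[0.2,-35,-19,0,0,0,0],[0.2,-35,-19,0,0,0,0],[0.2,-35,-19,0,0,0,0],[0.2,-35,-19,0,0,0,0],[0.2,-35,-19,0,0,0,0],[0.2,-35,-19,0,0,0,0],[0.2,-35,-19,0,0,0,0],[0.2,-35,-19,0,0,0,0]],
])

```text
time: 38.45
eef_pos: [0.4953, -0.1235, 0.1526]
tool_rot: [-179.9, -0.0, 90.7]
force: [0.4, -1.2, -0.7]
grip_width: 0.0293
grip_force: 29.8
```

send_rows([
  [[0.2,-35,-19,0,0,0,0],[0.2,-35,-19,0,0,0,0],[0.2,-35,-19,0,0,0,0],[0.2,-30,-15,0,0,0,0],[0.2,-20,-10,0,0,0,0],[0.2,-10,-6,0,0,0,0],[0.2,-5,0,0,0,0,0],[0.2,0,0,20,0,0,0],[0.2,0,0,20,0,0,0],[0.2,0,0,0,0,0,0]],
])

```text
time: 39.45
eef_pos: [0.4099, -0.2904, 0.1101]
tool_rot: [-179.7, -0.3, 90.7]
force: [0.0, 0.0, -0.4]
grip_width: 0.0293
grip_force: 29.8
```

```bash
python3 - <<'E'
from h import *
print(robot.sense()["time"]);wrist("w8")
E
```

```text
39.45
eef [ 0.4099 -0.2904  0.1101] [-179.73   -0.3    90.72] cam [ 0.4087 -0.2092  0.2459]
```

View pics/w8.png

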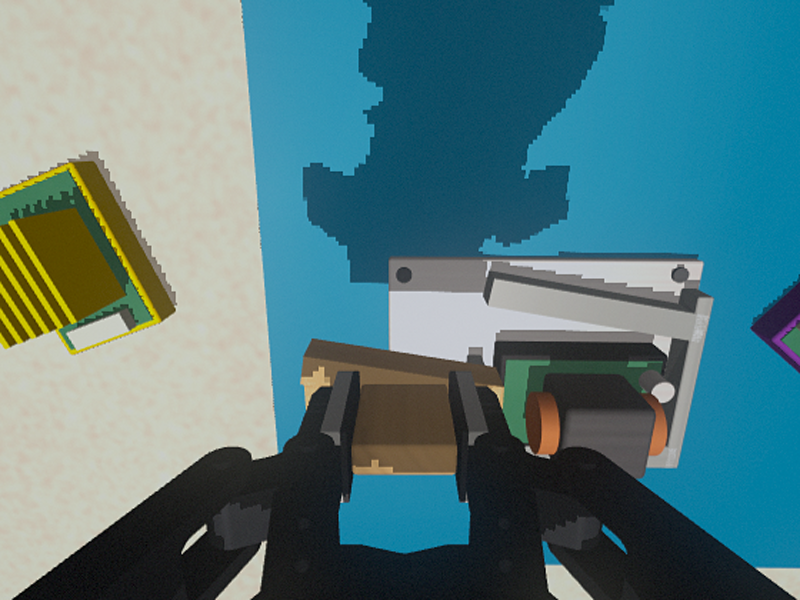

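Wedge held tip toward +x; plate's +y edge (389,258)–(703,262), slanted wall inner edge (487,305)–(690,338), tab top front corners (353,473),(457,473), back (353,440).

```bash
python3 - <<'E'
from h import *
for n,u,z in [("plate",(389,259),.008),("plate",(703,262),.008),("slant",(487,305),.024),("slant",(690,339),.024),("stopR in",(680,352),.024),("tab",(354,441),.132),("tab",(457,441),.132),("tab",(353,473),.132),("tab",(457,473),.132),("wedge tail bot",(312,340),.079),("wedge tip bot",(500,367),.079),("mod",(497,360),.026),("mod",(665,363),.026)]: print(n,ray("w8",u,z)[:2].round(4))
E
```

```text
plate [ 0.4011 -0.2655]
plate [ 0.5603 -0.2647]
slant [ 0.4495 -0.284 ]
slant [ 0.5518 -0.3003]
stopR in [ 0.5482 -0.3074]
tab [ 0.3957 -0.2878]
tab [ 0.4241 -0.2873]
tab [ 0.3952 -0.2983]
tab [ 0.4246 -0.2978]
wedge tail bot [ 0.3746 -0.2804]
wedge tip bot [ 0.4461 -0.2904]
mod [ 0.4562 -0.3124]
mod [ 0.5406 -0.3127]
```

send_rows([
  [[0.2,0,0,10,0,0,0.5],[0.2,0,0,18,0,0,0],[0.2,0,0,18,0,0,0],[0.2,0,0,12,0,0,0],[0.2,0,0,5,0,0,0],[0.2,0,0,2,0,0,0],[0.2,0,0,1,0,0,0],[0.2,0,0,1,0,0,0],[0.2,0,0,0,0,0,0],[0.2,0,0,0,0,0,0]],
])

```text
time: 40.5
eef_pos: [0.4117, -0.2934, 0.047]
tool_rot: [180.0, 0.0, 90.1]
force: [0.1, 0.1, -0.8]
grip_width: 0.0295
grip_force: 29.8
```

send_rows([
  [[0.2,0,0,0.7,0,0,0],[0.2,0,0,0.7,0,0,0],[0.2,0,0,0,0,0,0],[0.2,0,0,0,0,0,0],[0.2,0,0,0,0,0,0],[0.2,0,0,0,0,0,0],[0.2,0,0,0,0,0,0],[0.2,0,0,0,0,0,0],[0.2,0,0,0,0,0,0],[0.2,0,0,0,0,0,0]],
])

```text
time: 41.5
eef_pos: [0.4114, -0.2931, 0.0451]
tool_rot: [180.0, 0.0, 90.1]
force: [1.0, -0.1, -0.9]
grip_width: 0.0297
grip_force: 29.8
```

send_rows([
  [[0.2,1.2,0,1,0,0,0],[0.2,1.2,0,1,0,0,0],[0.2,0,0,1,0,0,0],[0.2,0,0,1,0,0,0],[0.2,0,0,1,0,0,0],[0.2,0,0,0.5,0,0,0],[0.2,0,0,0,0,0,0],[0.2,0,0,0,0,0,0],[0.2,0,0,0,0,0,0],[0.2,0,0,0,0,0,0]],
])

```text
time: 42.5
eef_pos: [0.4114, -0.2907, 0.0397]
tool_rot: [180.0, 0.0, 90.1]
force: [0.4, -0.4, -0.1]
grip_width: 0.0298
grip_force: 29.8
```

send_rows([
  [[0.2,0,0,0.5,0,0,0],[0.2,0,0,0.5,0,0,0],[0.2,0,0,0,0,0,0],[0.2,0,0,0,0,0,0],[0.2,0,0,0,0,0,0],[0.2,0,0,0,0,0,0],[0.2,0,0,0,0,0,0],[0.2,0,0,0,0,0,0],[0.2,0,0,0,0,0,0],[0.2,0,0,0,0,0,0]],
])

```text
time: 43.5
eef_pos: [0.4115, -0.2908, 0.0393]
tool_rot: [180.0, 0.0, 90.1]
force: [-2.0, 1.3, 5.2]
grip_width: 0.0295
grip_force: 30.4
```

send_rows([
  [[0.2,0,3,-0.3,0,0,0],[0.2,0,4,0,0,0,0],[0.2,-0.2,4,0,0,0,0],[0.2,-0.3,4,0,0,0,0],[0.2,-0.4,4,0,0,0,0],[0.2,-0.4,4,0,0,0,0],[0.2,-0.4,4,0,0,0,0],[0.2,-0.4,3,0,0,0,0],[0.2,0,0,0,0,0,0],[0.2,0,0,0,0,0,0]],
], squeeze=25)

```text
time: 44.5
eef_pos: [0.4423, -0.2931, 0.0393]
tool_rot: [179.9, 0.0, 90.1]
force: [-0.6, -0.2, 4.1]
grip_width: 0.0294
grip_force: 30.4
```

send_rows([
  [[0.2,-0.4,3,0,0,0,0],[0.2,-0.4,3,0,0,0,0],[0.2,-0.4,3,0,0,0,0],[0.2,-0.4,3,0,0,0,0],[0.2,-0.4,3,0,0,0,0],[0.2,-0.4,3,0,0,0,0],[0.2,0,0,0,0,0,0],[0.2,0,0,0,0,0,0],[0.2,0,0,0,0,0,0],[0.2,0,0,0,0,0,0]],
])

```text
time: 45.5
eef_pos: [0.4596, -0.2953, 0.0393]
tool_rot: [180.0, 0.0, 90.1]
force: [-1.8, 0.2, 6.3]
grip_width: 0.0294
grip_force: 30.5
```

send_rows([
  [[0.2,-0.2,2.5,0,0,0,0],[0.2,-0.2,2.5,0,0,0,0],[0.2,-0.2,2.5,0,0,0,0],[0.2,-0.2,2.5,0,0,0,0],[0.2,-0.2,2.5,0,0,0,0],[0.2,-0.2,2.5,0,0,0,0],[0.2,0,0,0,0,0,0],[0.2,0,0,0,0,0,0],[0.2,0,0,0,0,0,0],[0.2,0,0,0,0,0,0]],
])

```text
time: 46.5
eef_pos: [0.4739, -0.2959, 0.0393]
tool_rot: [-179.9, -0.0, 90.1]
force: [-3.9, 1.0, 7.4]
grip_width: 0.0297
grip_force: 30.8
```

send_rows([
  [[0.2,-0.2,2,0,0,0,0],[0.2,-0.2,2,0,0,0,0],[0.2,-0.2,2,0,0,0,0],[0.2,-0.2,2,0,0,0,0],[0.2,0,0,0,0,0,0],[0.2,0,0,0,0,0,0],[0.2,0,0,0,0,0,0],[0.2,0,0,0,0,0,0],[0.2,0,0,0,0,0,0],[0.2,0,0,0,0,0,0]],
], squeeze=20)

```text
time: 47.5
eef_pos: [0.4811, -0.2961, 0.0394]
tool_rot: [-179.8, -0.1, 90.1]
force: [-4.8, 3.2, 9.1]
grip_width: 0.0294
grip_force: 31.0
```

send_rows([
  [[0.37,0,0,0,0,0,0],[0.37,0,0,0,0,0,0],[0.37,0,0,0,0,0,0],[0.37,0,0,0,0,0,0],[0.37,0,2,0,0,0,0],[0.37,0,1,0,0,0,0],[0.37,0,1,0,0,0,0],[0.37,0,1,0,0,0,0],[0.37,0,0,0,0,0,0],[0.37,0,0,0,0,0,0]],
])

```text
time: 48.5
eef_pos: [0.4876, -0.2971, 0.039]
tool_rot: [180.0, 0.0, 90.1]
force: [0.1, -0.1, -0.0]
grip_width: 0.0315
grip_force: 0.0
```

send_rows([
  [[0.37,0,1,0,0,0,0],[0.37,0,1,0,0,0,0],[0.37,0,0,0,0,0,0],[0.37,0,0,0,0,0,0],[0.37,0,1,0,0,0,0],[0.37,0,0,0,0,0,0],[0.37,0,0,0,0,0,0],[0.37,0,0,0,0,0,0],[0.37,0,0,0,0,0,0],[0.37,0,0,0,0,0,0]],
])

```text
time: 49.5
eef_pos: [0.4901, -0.2973, 0.039]
tool_rot: [-180.0, 0.0, 90.1]
force: [-5.6, -2.2, 3.4]
grip_width: 0.0315
grip_force: 2.5
```

send_rows([
  [[0.37,0,0.7,0,0,0,0],[0.37,0,0.5,0,0,0,0],[0.37,0,0,0,0,0,0],[0.37,0,0.5,0,0,0,0],[0.37,0,0,0,0,0,0],[0.37,0,0,0,0,0,0],[0.37,0,0,0,0,0,0],[0.37,0,0,0,0,0,0],[0.37,0,0,0,0,0,0],[0.37,0,0,0,0,0,0]],
])

```text
time: 50.5
eef_pos: [0.4902, -0.2973, 0.039]
tool_rot: [-179.8, 0.0, 90.1]
force: [-8.8, -0.3, 5.1]
grip_width: 0.0317
grip_force: 4.4
```

send_rows([
  [[0.37,0,1,0,0,0,0],[0.37,0,1,0,0,0,0],[0.37,0,1,0,0,0,0],[0.37,0,0,0,0,0,0],[0.37,0,0,0,0,0,0],[0.37,0,0,0,0,0,0],[0.37,0,0,0,0,0,0],[0.37,0,0,0,0,0,0],[0.37,0,0,0,0,0,0],[0.37,0,0,0,0,0,0]],
])

```text
time: 51.5
eef_pos: [0.4903, -0.2973, 0.0389]
tool_rot: [-179.4, 0.0, 90.0]
force: [-15.6, -0.6, 9.1]
grip_width: 0.0316
grip_force: 7.6
```

send_rows([
  [[0.37,0,-2,0,0,0,0],[0.37,0,-2,0,0,0,0],[0.37,0,-2,0,0,0,0],[0.45,0,-1,0,0,0,0],[0.55,0,0,0,0,0,0],[0.55,0,0,0,0,0,0],[0.55,0,0,0,0,0,0],[0.55,0,0,0,0,0,0],[0.55,0,0,0,0,0,0],[0.55,0,0,0,0,0,0]],
])

```text
time: 52.5
eef_pos: [0.4882, -0.297, 0.0389]
tool_rot: [180.0, -0.0, 90.1]
force: [0.6, -0.1, -0.2]
grip_width: 0.0468
grip_force: 0.0
```

send_rows([
  [[0.55,0,0,-5,0,0,0],[0.55,0,0,-10,0,0,0],[0.55,0,0,-20,0,0,0],[0.55,0,0,-25,0,0,0],[0.55,0,0,-25,0,0,0],[0.55,10,0,-25,0,0,0],[0.55,15,0,-15,0,0,0],[0.55,15,0,-10,0,0,0],[0.55,10,0,0,0,0,0],[0.55,0,0,0,0,0,0]],
])

```text
time: 53.5
eef_pos: [0.4878, -0.245, 0.1733]
tool_rot: [-179.9, -0.1, 90.3]
force: [0.1, -0.2, 0.3]
grip_width: 0.0472
grip_force: 0.0
```

```bash
python3 - <<'E'
from h import *
print(robot.sense()["time"]);wrist("w9")
c=viewer.read_camera("side")["color"][:,:,::-1];w=cv2.imread("pics/w9.png")
a=cv2.resize(c[100:400,220:470],(400,480),interpolation=2);b=cv2.resize(w[150:450,250:550],(400,400),interpolation=2)
cv2.imwrite("pics/fin.png",cv2.hconcat([a,cv2.copyMakeBorder(b,0,80,0,0,0)]))
E
```

```text
53.5
eef [ 0.4878 -0.245   0.1733] [-1.7994e+02 -5.0000e-02  9.0260e+01] cam [ 0.4868 -0.1633  0.3087]
```

View pics/fin.png

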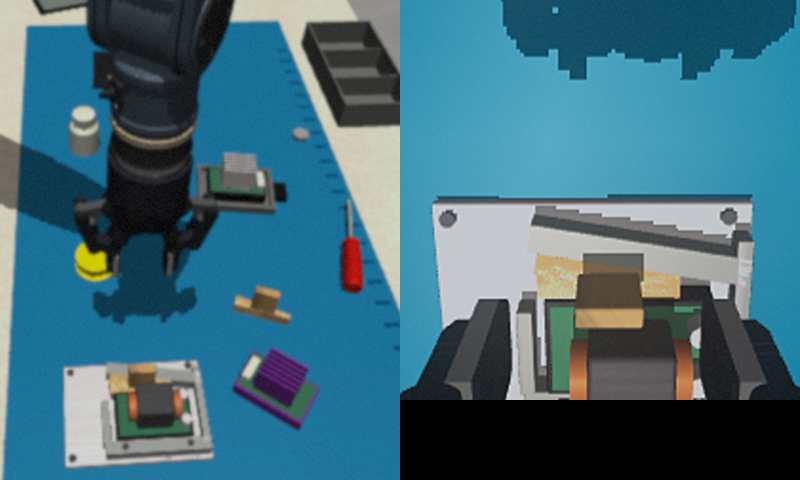

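Side view shows the fin module in the cradle, the coil module in the holder and the wedge lying between it and the slanted wall. The wrist crop shows the wedge snug and flat, with its tab at about (612,300).

```bash
python3 -c "
from h import *
print(order.sign_off())"
```

```text
the job is handed in; nothing more can be done
None
```

The modules are swapped (finned one in the cradle, coil one in the holder) and the thick wedge is jammed at about 15 N; I handed the job in at 53.5 s without seeing the judging result.

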